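# Reset the food chopper and hold its dial on pulse

## Robot

A 6-joint arm with a two-finger parallel gripper is mounted at the origin on a cart in front of the work surface, level with it; the furniture and walls round the work are solid. World frame = base frame: x ahead of the robot, y to its left, z up, the work surface at z = 0. Lengths are in mm, angles in rad, forces in N, time in s.
With the tool pointing down it reaches from about 350 to 975 mm from the base axis. Payload 7.1 kg.
Tool frame: the origin (TCP) lies at the very end of the fingers, on their centre line; the grasp point (between the pads) lies 19 mm behind it; z points along the fingers, y is the line along which they close (so a half turn about z gives the same grasp; the last joint's range is limited). The gripper opens to 88 mm and grips with 3 to 60 N. Pads are 20 mm wide; open, the fingers measure 115 mm over their backs; the gripper's body (75 mm by 178 mm) begins 61 mm behind the grasp point.
Start: joints at [-1.238, 0.423, 1.63, -0, 1.089, -0.019], TCP at [215.384, -586.698, 222.675] pointing down, gripper open.
Joint ranges: [-3, 3], [-0.9, 2.11], [0.09, 2.58], [-1.31, 4.45], [0.11, 2.69], [-2.54, 2.54]. Speed limits (rad/s): [2.39, 2.39, 3.01, 3.14, 3.14, 3.14].

## Interface

Orientations are given as a rotation vector (axis times angle).
In Python, from workcell import get_obs, get_image, job, models gives the robot as it stands.
- The arm moves only by the tool jog_arm, never from a script. Its argument "increments" is one flat list of numbers, 7 for each row, row after row: the turn, a rotation vector about the tool's x, y, z in degrees, then the shift along the tool's x, y, z in mm, then the opening in per cent of the stroke, from 0 (shut) to 100 (fully open). A call has 1 to 12 rows; each row shifts and turns the commanded pose from where the row before left it, along the tool's axes as they then stand; what a row does not reach is not made up. A row lasts 1/8 s, in which the tool goes at most 62.5 mm and 10.7 degrees, less where a joint would pass 70% of its speed; a pose out of reach is approached as far as the arm can. A call is refused whole if a number of a shift passes 62.5 or a number of a turn 10.7, either way. A call with a gripper value outside its range is refused whole. The fingers move at their own pace and stop on an object; the grip force is fixed at half the most. Time passes only in rows, so rows that do not move let the fingers close. It gives the time, the measured TCP pose, the force, the opening and the grip force at its end, in the units of the state.
- get_obs(): the state, without advancing time (a new reading comes with each control period).
- get_image(name): name is "side" or "top" or "wrist"; returns a dict with "pixels" (420x560x3 uint8, blue, green, red), "depth" (420x560 float32, mm along the optical axis (not along the pixel's ray), 0 where there is no reading), "fx", "fy", "cx", "cy" (pixels), "k1" (the pictures are not rectified: a ray, as slopes to the right and down, at radius r is drawn at 1 + k1 r^2 times it, then the intrinsics apply), "cam_to_world" (4x4, takes a point from camera to world coordinates); the wrist camera has in their place "tool_from_camera" (4x4, takes a point from camera to tool coordinates, whose origin is the TCP and whose axes are the flange's). Camera axes: x right, y up, looking along -z (the intrinsics and any distortion apply to the point x, -y, -z); pixel columns grow to the right and rows downward; lengths in mm; the calibration is good to about 2 mm. A picture is of the moment at which its call begins: read the wrist's pose just before it.
- job.close_job(): hands the job in; it is judged then, once.
Trained networks look in the newest picture that a camera, given by its name, has taken for a name from the list of things; names that differ only in an ending like _2 or _b are one class to them, and where a whole thing is asked for, a point or a joint stands for the part that bears it (a point fixed in the world has none). Each returns a list of dicts, best first, with "p" (0 to 1); they miss things now and then, are a little off and sometimes report something else, mostly with a low value. They report only what shows in the picture. A call takes as long as a camera call.
- models.look_for(target, camera): "centre" ([x, y, z] in mm, in world coordinates, good to about 4 mm: the middle of the surface that is visible of it).
- models.regions_of(target, camera): "region" (420x560 bool, what is visible of it).
The state is a dict: "t": time; "qpos": joint angles; "qvel": joint speeds; "joint_torque": joint torques, N m; "ee_pos": TCP position; "orientation": TCP orientation; "ft_force": force on the tool from outside, world axes, zero at the start; "moment": the same for the moment, N m; "width": finger opening in mm; "grasp_force": force on a finger pad.
Only numpy, scipy, OpenCV 4.12 (cv2) and the standard library are available. Lean on these libraries where they do the work, as an engineer would, in place of code of your own. Each camera call takes 0.05 s, during which the arm holds its last target. There are 200 camera calls.

## Task

The food chopper on the worktop has tripped out: press the red reset plunger on its front deck all the way down and let it come back up. Then turn the black dial beside it clockwise past its first two clicks to the third position, the orange mark at its end stop, and finish while still holding it there with the fingers, because it springs back to off when let go. Do not displace or tip the mug, tumbler, spice jar, salt shaker or pear standing around.

Things in the scene. Friction and masses are not known exactly. Their poses are not given: they have to be found in the camera images.
- chopper: Food chopper, fixed: white base 300 (its x) x 240 (y) x 70 mm high, clear round bowl with grey lid on its rear half. Origin at the centre of the underside; x to the rear (bowl), y left, z up. Bowl axis x = +70 mm, radius up to 76 mm, lid top 206 mm high. The flat front deck, 70 mm above the worktop, carries the dial (axis x -95, y +58 mm) and the plunger (x -95, y -58 mm).
- plunger_top (a point): Centre of the top face of the red reset plunger, a round button 28 mm across that stands 20 mm above the deck (90 mm above the worktop) when up and is pushed straight down. Fully down it still stands 8 mm above the deck; the steel collar round it (42 mm across) is 3 mm high.
- plunger (a joint): Travel of the reset plunger in m: 0 up, 0.012 fully down against its stop. Its spring pushes back with about 3 N at the top and 8 N at the bottom and returns it when released; it does not latch.
- dial_grip (a point): Point on the black dial's vertical axis, 101 mm above the worktop, inside its upright grip bar, 10 mm below the bar's top. Bar 52 long, 14 thick, 32 mm high, top 111 mm above the worktop, on a round skirt of 30 mm radius, top 80 mm above the worktop. Frame turns with the dial: x along the bar to the end with the white pointer line, y across its thickness, z up.
- dial (a joint): Dial angle in rad, growing clockwise from above: 0 off (as found, pointer 0.6 rad counter-clockwise of the chopper's x), clicks at 0.4 and 0.8, third position 1.2 at the end stop (orange mark, pointer 0.6 rad clockwise of that x). A spring returns it to 0 from anywhere, about 0.08 N m near off, 0.17 at the third; each click adds up to 0.06 N m on the way.
- mug: Grey-green mug, 82 mm across, 117 mm over its handle, 94 mm high, loose bystander; origin at the centre of its underside.
- spice_jar: Spice jar with red cap, 45 mm across, 106 mm high, loose bystander; origin at the centre of its underside.
- pear: Pear standing on its base, 68 mm across, 101 mm high, loose bystander; origin at the centre of its underside.
- tumbler_1: Clear glass tumbler, 76 mm across, 86 mm high, loose bystander; origin at the centre of its underside.
- salt_shaker: Glass salt shaker with a grey metal cap, 44 mm across, 90 mm high, loose bystander; origin at the centre of its underside.

How it is judged (in metres and radians):
On the way, in this order (a step that is already met when the one before it is completed fails the run):
1. the reset plunger is pressed fully down (value of joint plunger above 0.0105 m), for 0.1 s.
2. the plunger has come back up, with the dial still at off (value of joint plunger below 0.002 m and value of joint dial below 0.2 rad), for 0.1 s.
3. the dial is held at its third position (value of joint dial above 1.08 rad and contact force between the fingers and dial above 0.5 N), for 0.3 s.
At the end, for the whole second after the job is handed in: The dial is still at its third position (joint at least 1.08 of 1.2 rad) and held there by the fingers (contact force over 0.5 N), and the plunger is up (within 2 mm) (all of step 3 and value of joint plunger below 0.002 m); the arm keeps its last pose, push and grip.
It fails at once if a bystander is displaced by more than 25 mm or tipped (distance of any of mug, spice_jar, pear, tumbler_1, salt_shaker from where it was at the start of the episode above 0.025 m or angle between any of mug, spice_jar, pear, tumbler_1, salt_shaker's own z axis and vertical above 0.4 rad).
It also fails if it takes over 48 s, if anything falls off the work surface, if the arm or the gripper's body presses on something with over 40 N, if the wrist force passes 120 N, or if a joint passes its speed limit or range.

## Working session

There is one attempt and no reset: what is moved stays moved. The work goes in short steps, Python scripts to look and compute and a tool call to move; the robot and the scene stay as the last step left them, time stands still between calls to the robot, and variables do not carry over. Pictures are saved under pics/ and viewed, at most 10 in all, crops included, and the job is handed in when it is done.

Besides the shell and the picture viewer there is one more tool, called after "Call:" in YAML: its name, and indented under it one key for each argument. jog_arm: Moves the arm, as the interface text tells. Its arguments: {"type":"object","properties":{"increments":{"type":"array"}},"required":["increments"]}

```bash
mkdir -p pics; cat > h.py <<'E'
import numpy as np,cv2
from workcell import get_obs,get_image,job,models
from scipy.spatial.transform import Rotation as R
def T_tool(o):
    T=np.eye(4);T[:3,:3]=R.from_rotvec(o["orientation"]).as_matrix();T[:3,3]=o["ee_pos"];return T
def world(im,o=None):
    h,w=im["depth"].shape
    K=np.array([[im["fx"],0,im["cx"]],[0,im["fy"],im["cy"]],[0,0,1.]])
    u,v=np.meshgrid(np.arange(w),np.arange(h))
    p=cv2.undistortPoints(np.stack([u,v],-1).reshape(-1,1,2).astype(float),K,np.array([im["k1"],0,0,0.])).reshape(h,w,2)
    d=im["depth"]
    P=np.stack([p[...,0]*d,-p[...,1]*d,-d,np.ones_like(d)],-1)
    T=im["cam_to_world"] if "cam_to_world" in im else T_tool(o)@im["tool_from_camera"]
    return (P@np.array(T).T)[...,:3]
E
python3 - <<'E'
from h import *
o=get_obs();print(o["t"],o["ee_pos"],o["orientation"],o["width"])
a=get_image("top");cv2.imwrite("pics/top.png",a["pixels"]);
for n in ["chopper","plunger_top","dial_grip","mug","spice_jar","pear","tumbler_1","salt_shaker"]:
    print(n,[(np.round(d["centre"]),round(d["p"],2)) for d in models.look_for(n,"top")[:2]])
b=get_image("side");cv2.imwrite("pics/side.png",b["pixels"])
for n in ["plunger_top","dial_grip","mug","spice_jar","pear","tumbler_1","salt_shaker"]:
    print(n,[(np.round(d["centre"]),round(d["p"],2)) for d in models.look_for(n,"side")[:2]])
np.savez("w.npz",top=world(a),side=world(b))
print(get_obs()["t"])
E
```

```text
0.0 [ 215.22551426 -586.18181998  221.91790318] [-3.09166308e+00 -5.49558260e-01  3.76275850e-04] 87.91948430581809
chopper [(array([593., -15.,  67.]), 0.84)]
plunger_top [(array([ 531., -111.,   89.]), 0.59)]
dial_grip [(array([483.,  -5.,  82.]), 0.62)]
mug [(array([511., 470.,  43.]), 0.88), (array([351., 474.,  65.]), 0.26)]
spice_jar [(array([639., 490.,  99.]), 0.56)]
pear [(array([354., 474.,  60.]), 0.76)]
tumbler_1 [(array([ 420., -350.,   21.]), 0.81)]
salt_shaker [(array([ 428., -515.,   68.]), 0.48)]
plunger_top [(array([ 524., -118.,   90.]), 0.58)]
dial_grip [(array([484., -11.,  78.]), 0.53), (array([ 524., -116.,   91.]), 0.29)]
mug [(array([503., 437.,  67.]), 0.8)]
spice_jar [(array([647., 481.,  63.]), 0.73), (array([365., 467.,  64.]), 0.64)]
pear [(array([366., 465.,  60.]), 0.51)]
tumbler_1 [(array([ 412., -348.,   54.]), 0.69)]
salt_shaker [(array([ 411., -348.,   56.]), 0.73), (array([ 431., -533.,   54.]), 0.68)]
0.85
```

View pics/top.png

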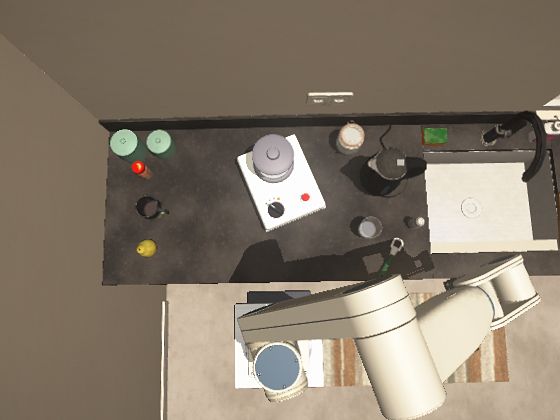

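View pics/side.png

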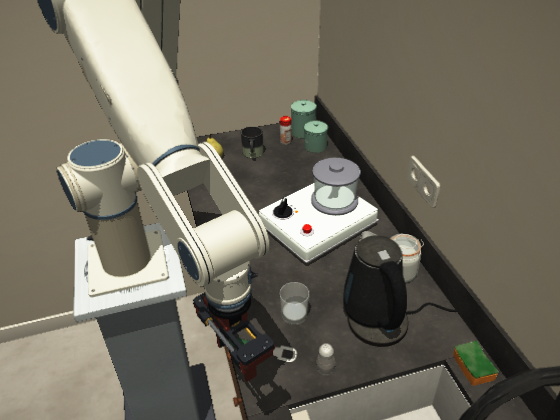

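The top view shows the chopper with dial at about (276,209), plunger at (305,197) and lid at (273,155), so its x is yawed left. The side view agrees, with tumbler, shaker and kettle well to the right.

```bash
python3 - <<'E'
from h import *
W=np.load("w.npz")
for k in ["top","side"]:
    P=W[k].reshape(-1,3)
    near=(abs(P[:,0]-590)<230)&(abs(P[:,1]+20)<220)
    D=P[near&(P[:,2]>64)&(P[:,2]<76)]
    c=np.linalg.norm(D[:,:2]-np.median(D[:,:2],0),axis=1)<200
    r=cv2.minAreaRect(D[c][:,:2].astype(np.float32)); print(k,"deck",r,np.median(D[:,2]))
    L=P[near&(P[:,2]>192)&(P[:,2]<216)]
    if len(L)>5: print("lid",cv2.minEnclosingCircle(L[:,:2].astype(np.float32)),len(L),L.mean(0))
o=get_obs();print(T_tool(o).round(3))
E
```

```text
top deck ((592.6454467773438, -21.472091674804688), (288.3878173828125, 237.69210815429688), 21.09967803955078) 70.52832272708656
lid ((659.826904296875, 3.6172869205474854), 69.8969497680664) 827 [660.16611443   4.78872173 196.52064163]
side deck ((593.5660400390625, -25.903915405273438), (295.046875, 240.80606079101562), 21.452495574951172) 68.90295156918125
lid ((657.9777221679688, -0.37799111008644104), 64.08657836914062) 368 [655.5950955   -3.24026772 196.20573146]
[[ 9.39000e-01  3.45000e-01 -0.00000e+00  2.15380e+02]
 [ 3.45000e-01 -9.39000e-01  0.00000e+00 -5.86709e+02]
 [ 0.00000e+00 -0.00000e+00 -1.00000e+00  2.22686e+02]
 [ 0.00000e+00  0.00000e+00  0.00000e+00  1.00000e+00]]
```

Call:
jog_arm:
  increments: [0,0,0,20,-15,0,0,0,0,0,41,-31,0,0,0,0,0,41,-31,0,0,0,0,0,41,-31,0,0,0,0,0,41,-31,0,0,0,0,0,41,-31,0,0,0,0,0,41,-31,0,0,0,0,0,41,-31,0,0,0,0,0,41,-31,0,0,0,0,0,41,-31,0,0,0,0,0,41,-31,0,0,0,0,0,25,-14,0,0]

```text
t: 2.35
ee_pos: [526.0, -108.4, 222.8]
orientation: [-3.092, -0.554, -0.0]
ft_force: [-0.6, -0.3, -0.8]
width: 0.3
grasp_force: 0.0
```

```bash
cat > look.py <<'E'
from h import *
import sys
o=get_obs();im=get_image("wrist");cv2.imwrite(sys.argv[1],im["pixels"]);W=world(im,o)
print(o["t"],T_tool(o).round(3)[:3],o["width"],o["qpos"].round(2) if hasattr(o["qpos"],"round") else o["qpos"],o["ft_force"])
for n in ["plunger_top","dial_grip"]:
    print(n,[(np.round(d["centre"],1),round(d["p"],2)) for d in models.look_for(n,"wrist")[:2]])
px=im["pixels"].astype(int);red=(px[...,2]>110)&(px[...,1]<70)&(px[...,0]<70)&(abs(W[...,2]-88)<10)
if red.sum()>20: print("red",W[red].mean(0),W[red].min(0),W[red].max(0),red.sum())
bar=(W[...,2]>104)&(W[...,2]<118)&(np.hypot(W[...,0]-483,W[...,1]+4)<45)
if bar.sum()>20: print("bar",cv2.minAreaRect(W[bar][:,:2].astype(np.float32)),np.median(W[bar],0),bar.sum())
E
python3 look.py pics/w1.png
```

```text
2.35 [[ 9.38000e-01  3.47000e-01  0.00000e+00  5.26035e+02]
 [ 3.47000e-01 -9.38000e-01  0.00000e+00 -1.08355e+02]
 [ 0.00000e+00 -0.00000e+00 -1.00000e+00  2.22772e+02]] 0.34263349267857995 [-0.23  0.29  1.82  0.    1.02  0.99] [-0.5940333  -0.29108797 -0.7614071 ]
plunger_top [(array([ 530. , -111.9,   90.4]), 0.96)]
dial_grip [(array([489.9,  -7.4,  85.8]), 0.73)]
red [ 530.41655244 -107.43717776   87.94785944] [ 516.57096719 -121.13834148   80.73186552] [541.53973565 -96.63844016  90.81241329] 263
bar ((486.03814697265625, -2.037311553955078), (53.20335388183594, 14.414748191833496), 55.52857208251953) [487.25663206  -2.18605029 109.73506211] 1189
```

View pics/w1.png

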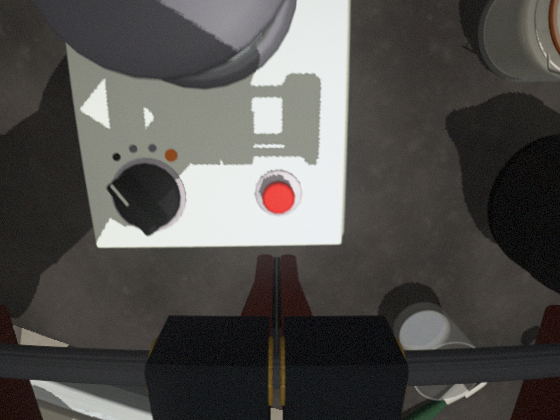

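Wrist view: red plunger at (278,197), straight under the closed fingers' line; dial at (148,198), bar at 55° in the world. Going down onto the plunger.

Call:
jog_arm:
  increments: [0,0,0,2,2,30,0,0,0,0,0,0,40,0,0,0,0,0,0,40,0,0,0,0,0,0,20,0,0,0,0,0,0,5,0,0,0,0,0,0,4,0,0,0,0,0,0,4,0,0,0,0,0,0,2,0,0,0,0,0,0,1,0,0,0,0,0,0,0,0]

```text
t: 3.75
ee_pos: [527.7, -113.2, 78.3]
orientation: [3.093, 0.55, -0.0]
ft_force: [-5.4, -0.4, 10.0]
width: 0.6
grasp_force: 5.2
```

Call:
jog_arm:
  increments: [0,0,0,0,0,1.5,0,0,0,0,0,0,1.5,0,0,0,0,0,0,0,0]

```text
t: 4.12
ee_pos: [527.9, -113.3, 77.9]
orientation: [3.093, 0.55, 0.001]
ft_force: [-14.9, 0.1, 39.1]
width: 0.6
grasp_force: 19.7
```

Call:
jog_arm:
  increments: [0,0,0,0,0,-10,0,0,0,0,0,0,-15,0,0,0,0,0,0,-30,0,0,0,0,0,0,-30,60,0,0,-5,-2,-28,0,60,0,0,-5,0,-30,0,60,0,0,0,0,0,0,60]

```text
t: 5.0
ee_pos: [503.7, -59.1, 159.6]
orientation: [3.032, 0.82, 0.002]
ft_force: [0.1, 0.1, -0.1]
width: 37.1
grasp_force: 0.0
```

```bash
python3 look.py pics/w2.png
```

```text
5.0 [[ 8.64000e-01  5.04000e-01  1.00000e-03  5.03725e+02]
 [ 5.04000e-01 -8.64000e-01 -0.00000e+00 -5.91260e+01]
 [ 1.00000e-03  1.00000e-03 -1.00000e+00  1.59556e+02]] 37.12924656788826 [-0.14  0.34  1.94  0.    0.86  0.9 ] [ 0.08281731  0.13241139 -0.10508064]
plunger_top [(array([ 527.3, -106.5,   92.3]), 0.77)]
dial_grip [(array([ 4.887e+02, -3.000e-01,  7.920e+01]), 0.77)]
red [ 528.53783108 -109.17728227   88.69347492] [ 515.37223381 -122.98261875   84.66550565] [541.3871257  -96.18606745  91.01378322] 1051
bar ((485.83551025390625, -1.9435501098632812), (52.816688537597656, 14.697754859924316), 55.50682067871094) [487.52304103  -1.62493663 109.71657649] 1916
```

View pics/w2.png

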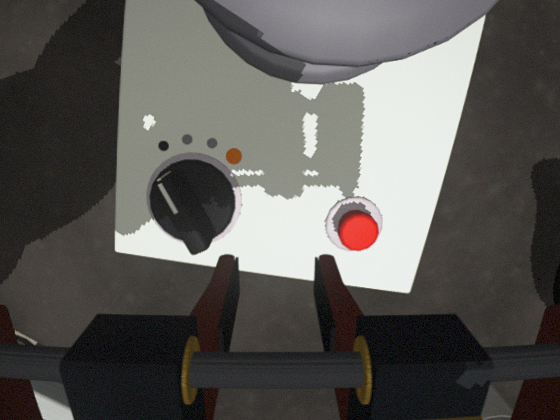

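The plunger is back up at (357,230), the dial bar at off at (190,205). Moving over the dial and down round the bar.

Call:
jog_arm:
  increments: [0,0,0,6.5,-29,0,60,0,0,0,6.5,-29,0,60,0,0,-8,0,0,0,60,0,0,-7,0,0,0,60,0,0,0,0,0,0,60,0,0,0,0,0,25,60,0,0,0,0,0,25,60,0,0,0,0,0,15,60,0,0,0,0,0,8,60,0,0,0,0,0,0,60]

```text
t: 6.4
ee_pos: [486.1, -3.6, 85.5]
orientation: [-2.901, -1.205, 0.001]
ft_force: [-0.1, 0.3, -0.1]
width: 52.3
grasp_force: 0.0
```

```bash
python3 -c "
from h import *
o=get_obs();print(T_tool(o).round(3)[:3],o['qpos'],o['ft_force'])"
```

```text
[[  0.706   0.708  -0.    486.137]
 [  0.708  -0.706   0.     -3.559]
 [ -0.     -0.     -1.     85.477]] [-3.18045105e-02  4.43617551e-01  2.01837170e+00  9.02329988e-06
  6.80103604e-01  7.51727272e-01] [-0.0904646   0.25277436 -0.07941966]
```

Call:
jog_arm:
  increments: [0,0,0,0,0,0,0,0,0,0,0,0,0,0,0,0,0,0,0,0,0,0,0,0,0,0,0,0,0,0,0,0,0,0,0,0,0,0,0,0,0,0]

```text
t: 7.15
ee_pos: [485.0, -2.4, 85.7]
orientation: [-2.899, -1.205, 0.002]
ft_force: [-3.5, 7.6, 4.1]
width: 14.2
grasp_force: 29.7
```

Call:
jog_arm:
  increments: [0,0,7,0,0,0,0,0,0,7,0,0,0,0,0,0,7,0,0,0,0,0,0,7,0,0,0,0,0,0,7,0,0,0,0,0,0,7,0,0,0,0,0,0,7,0,0,0,0,0,0,5,0,0,0,0,0,0,3,0,0,0,0,0,0,2,0,0,0,0,0,0,0,0,0,0,0]

```text
t: 8.52
ee_pos: [484.9, -1.9, 85.7]
orientation: [-3.117, 0.38, 0.004]
ft_force: [-3.9, 11.4, 4.2]
width: 13.8
grasp_force: 29.8
```

```bash
python3 - <<'E'
from h import *
o=get_obs();T=T_tool(o);print(np.degrees(np.arctan2(T[1,0],T[0,0])),T[:3,3],o['ft_force'],o['moment'],o['width'],o['grasp_force'])
E
python3 look.py pics/w3.png
```

```text
-13.886045568683231 [484.93893953  -1.87289229  85.71552847] [-3.94038957 11.39733959  4.18340344] [2.00528523 0.60931989 0.21421001] 13.808340643337534 29.821119904518127
8.525 [[ 9.71000e-01 -2.40000e-01 -2.00000e-03  4.84939e+02]
 [-2.40000e-01 -9.71000e-01  2.00000e-03 -1.87300e+00]
 [-3.00000e-03 -2.00000e-03 -1.00000e+00  8.57160e+01]] 13.808340643337534 [-0.03  0.44  2.02  0.    0.68  1.78] [-3.94038957 11.39733959  4.18340344]
plunger_top [(array([ 528.9, -105.1,   91. ]), 0.56)]
dial_grip [(array([494.5,  -2.1,  80. ]), 0.55)]
red [ 528.46885234 -108.89820315   88.62077687] [ 514.55418444 -122.66467853   85.78323247] [541.4356687  -96.30353115  90.96716332] 2671
bar ((487.1901550292969, 0.07876205444335938), (32.20829391479492, 51.42487335205078), 59.274269104003906) [492.56362073  -3.28710035 109.81406763] 4284
```

View pics/w3.png

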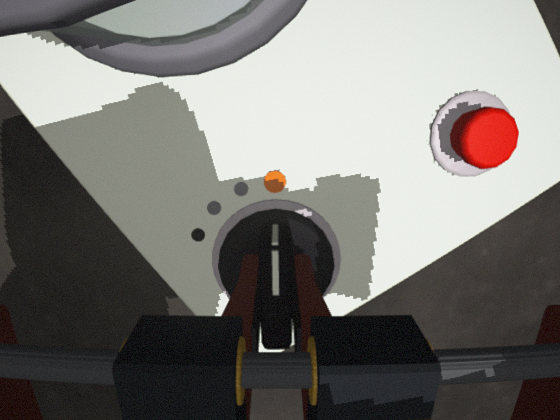

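The white pointer line (275,250) points at the orange mark (275,181) and the plunger is up at (485,138). I'll hold a moment, with a slight extra push, then hand in.

Call:
jog_arm:
  increments: [0,0,1,0,0,0,0,0,0,0,0,0,0,0,0,0,0,0,0,0,0,0,0,0,0,0,0,0,0,0,0,0,0,0,0]

```text
t: 9.3
ee_pos: [484.9, -1.9, 85.7]
orientation: [-3.114, 0.405, 0.004]
ft_force: [-2.4, 11.6, 4.1]
width: 14.0
grasp_force: 29.9
```

```bash
python3 -c "
from h import *
o=get_obs();T=T_tool(o);print(np.degrees(np.arctan2(T[1,0],T[0,0])),o['moment'],o['grasp_force'])
print(job.close_job())"
```

```text
-14.828491567655874 [1.98508053 0.5676226  0.38806458] 29.94482070207596
the job is handed in; nothing more can be done
None
```

I pressed the plunger down to its stop and it came back up. I then turned the dial to the orange mark and handed the job in with the fingers still holding it there; the hand-in gave no pass or fail result.

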